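Lock the carving vise that holds the blank

TASK

Two low, round ball vises are bolted to the bench. Lock the one that holds a wooden blank in its jaws: swing the upright handle of its lock collar clockwise (seen from above) until the handle's pointer stands in line with the long bar mark on the base, not short of it and not past it, and let go. Leave the empty vise's collar as it is.

Things in the scene. Friction and masses are not known exactly. Their poses are not given: they have to be found in the camera images.
- work_collar (a joint): Lock collar of the vise that holds the wooden blank: a dark steel knurled ring, 94 mm across, round the vise's ball, turning about the vise's vertical axis. Radians, growing clockwise seen from above: 0 = fully open (handle at the small round stud), 1.25 = handle exactly at the long bar mark (locked); the stop lies beyond, at 1.70. It starts somewhere between 0 and 0.35. Friction holds it wherever it is left; about 4 N at the handle moves it.
- work_handle (a point): Grip point on that collar's handle: an upright round steel post, 14 mm in diameter, its axis 62 mm from the vise's axis, carried on a short arm from the collar. The post stands free from 44 to 100 mm above the bench; this point lies on its axis 85 mm above the bench. A small pointer on the arm sticks out beyond the post. It turns with the collar.
- work_axis (a point): Point on the vertical axis of the vise that holds the blank, 85 mm above the bench: the collar turns about this axis. The vise's round grey base is 174 mm across and 18 mm high; the jaws, 64 mm across, and the wooden blank (39x46 mm, top 118 mm above the bench) lie within 36 mm of the axis, so take the handle with the fingers one on either side of it along the circle, not one between it and the blank. The vise is fixed to the bench.
- work_mark (a point): Locked mark of that vise: a plain brass bar lying radially on the base, 34 mm long (from 52 to 86 mm from the axis), 8 mm wide; this point lies on the middle line of its top, 25 mm above the bench and 79.5 mm from the axis. The collar is locked when axis, handle and this mark are in one line seen from above. (A small round brass stud 1.25 rad anticlockwise of it marks the open end.)
- empty_handle (a point): The same grip point on the same handle of the other vise, which is alike but has empty jaws. Not to be turned.

How it is judged:
By the outcome, as a careful person would: the job done as asked, in the order asked, and still so for the second after the job is handed in, with the robot touching nothing.
It also fails if it takes over 32 s, if anything falls off the work surface, if the arm or the gripper's body presses on something with over 40 N, if the wrist force passes 120 N, or if a joint passes its speed limit or range.

ROBOT

A 6-joint arm with a two-finger parallel gripper is mounted at the origin on a cart in front of the work surface, level with it; the furniture and walls round the work are solid. World frame = base frame: x ahead of the robot, y to its left, z up, the work surface at z = 0. Lengths are in m, angles in rad, forces in N, time in s.
With the tool pointing down it reaches from about 0.4 to 0.825 m from the base axis. Payload 7 kg.
Tool frame: the origin (TCP) lies midway between the tips of the shut fingers; the grasp point (between the pads) lies 19 mm behind it; z points along the fingers, x is the direction in which the jaws open and shut, and the axes are right-handed (so a half turn about z gives the same grasp; the last joint's range is limited). The gripper opens to 88 mm and grips with 3 to 60 N. Pads are 19 mm wide; open, the fingers measure 130 mm over their backs; the gripper's body (78 mm by 193 mm) begins 47 mm behind the grasp point.
Start: joints at [1.515, 0.359, 0.012, 0, -1.224, -0.288], TCP at [0.228, 0.635, 0.227] pointing down, gripper open.
Joint ranges: [-3.07, 3.07], [-1.43, 2.12], [-1.02, 1.25], [-3.03, 1.67], [-3.05, -0], [-3.03, 3.03]. Speed limits (rad/s): [2.39, 2.39, 3.01, 3.14, 3.14, 3.14].

INTERFACE

Orientations are given as [roll, pitch, yaw] about the fixed x, y, z axes, in that order (R = Rz(yaw) Ry(pitch) Rx(roll)).
In Python, from station import arm, viewer, ticket gives the robot as it stands. The module is installed in compiled form; this text tells all that it offers.
- The arm moves only by the tool step_arm, never from a script. Its argument "targets" is a list of rows, each a list of 3 entries, a list of its own where there are three numbers: the shift along the tool's x, y, z in m, then the turn, a rotation vector about the tool's x, y, z in degrees, then the opening, from -1 (shut) to 1 (fully open), so that 0 is half open. A call has exactly 8 rows; each row shifts and turns the commanded pose from where the row before left it, along the tool's axes as they then stand; what a row does not reach is not made up. A row lasts 1/10 s, in which the tool goes at most 50 mm and 8.59 degrees, less where a joint would pass 70% of its speed; a pose out of reach is approached as far as the arm can. A call is refused whole if a number of a shift passes 0.05 or a number of a turn 8.59, either way. A call with a gripper value outside its range is refused whole. The fingers move at their own pace and stop on an object; "grip_force" is the grip in N (left out, the last holds). Time passes only in rows, so rows that do not move let the fingers close, or fill a call up. It gives the time, the measured TCP pose, the force and the opening at its end, in the units of the state.
- arm.get_state(): the state, without advancing time (a new reading comes with each control period).
- viewer.grab_frame(name): name is "side" or "top" or "wrist"; returns (picture, depth): 384x512x3 uint8, red, green, blue; 384x512 float32, m along the optical axis (not along the pixel's ray), 0 where there is no reading.
- viewer.calibration(name): a dict with "fov_y" (degrees; the focal length in pixels is half the picture's height over the tangent of half this angle, whatever the lens; pixels are square), "cx", "cy" (the principal point, pixels), "world_to_cam" (4x4, takes a point from world to camera coordinates); the wrist camera has in their place "tool_from_camera" (4x4, takes a point from camera to tool coordinates, whose origin is the TCP and whose axes are the tool frame's). Camera axes: x right, y up, looking along -z (the intrinsics and any distortion apply to the point x, -y, -z); pixel columns grow to the right and rows downward; lengths in m; the calibration is good to about 2 mm. The wrist camera is an equidistant fisheye: a pixel r from the principal point sees the ray r / f radians off the axis. A picture is of the moment at which its call begins: read the wrist's pose just before it. calibration takes no time and is no camera call.
- ticket.job_done(): hands the job in, once; it reports no verdict.
The state is a dict: "t": time; "q": joint angles; "qd": joint speeds; "joint_efforts": joint torques, N m; "eef_pos": TCP position; "ee_rot": TCP orientation; "force": force on the tool from outside, world axes, zero at the start; "moment": the same for the moment, N m; "width": finger opening in m.
Only numpy, scipy, OpenCV 4.12 (cv2) and the standard library are available. Lean on these libraries where they do the work, as an engineer would, in place of code of your own. Each camera call takes 0.05 s, during which the arm holds its last target.

## Working session

There is one attempt and no reset: what is moved stays moved. The work goes in short steps, Python scripts to look and compute and a tool call to move; the robot and the scene stay as the last step left them, time stands still between calls to the robot, and variables do not carry over. Pictures are saved under pics/ and viewed, and the job is handed in when it is done.

Besides the shell and the picture viewer there is one more tool, called after "Emit:" by a JSON object that holds its "api" and its "payload", one argument or row to a line. step_arm: Moves the arm, as the interface text tells. Its arguments: {"type":"object","properties":{"targets":{"type":"array"},"grip_force":{"type":"number"}},"required":["targets"]}

```bash
mkdir -p pics; python3 - <<'E'
from station import arm, viewer
import cv2,numpy as np,pickle
s=arm.get_state();print({k:np.round(v,4).tolist() for k,v in s.items()})
d={'s':s}
for n in ("top","side","wrist"):
    d[n]=viewer.grab_frame(n);d[n+'c']=viewer.calibration(n)
    cv2.imwrite(f'pics/{n}0.png',d[n][0][...,::-1]);print(n,d[n+'c'])
pickle.dump(d,open('d0.pkl','wb'))
E
```

```text
{'t': 0.0, 'q': [1.5151, 0.3594, 0.0111, -0.0003, -1.2241, -0.2881], 'qd': [0.0015, -0.0003, -0.0014, 0.0028, -0.0011, -0.0011], 'joint_efforts': [0.0001, -58.271, 29.3079, 6.9978, 0.0072, -0.0002], 'eef_pos': [0.2274, 0.635, 0.2256], 'ee_rot': [-3.1414, -0.0016, -1.9147], 'force': [0.3241, -0.1088, 0.3516], 'moment': [0.0366, 0.0073, 0.016], 'width': 0.0876}
top {'fov_y': 52.932086208006645, 'cx': 258.2955713432326, 'cy': 189.4423553446523, 'world_to_cam': array([[ 0.0154907 , -0.99987723, -0.00236015, -0.05196416],
       [ 0.99151952,  0.01505653,  0.12908269, -0.52917043],
       [-0.1290313 , -0.00433972,  0.99163102, -0.86369978],
       [ 0.        ,  0.        ,  0.        ,  1.        ]])}
side {'fov_y': 45.87764112618828, 'cx': 248.2896526008426, 'cy': 189.71230457332393, 'world_to_cam': array([[-0.9996354 , -0.01659178,  0.02130221,  0.51749257],
       [ 0.02595834, -0.37337715,  0.92731638, -0.08719778],
       [-0.00743207,  0.92753125,  0.37367171, -0.83669541],
       [ 0.        ,  0.        ,  0.        ,  1.        ]])}
wrist {'fov_y': 65.70646984690485, 'cx': 257.74162347504046, 'cy': 190.84927833967615, 'tool_from_camera': array([[ 9.99999960e-01, -1.61062059e-04,  2.33521233e-04,
         5.40094251e-04],
       [-8.57773309e-05, -9.56334932e-01, -2.92272974e-01,
        -7.98036768e-02],
       [ 2.70398600e-04,  2.92272942e-01, -9.56334907e-01,
        -1.57640330e-01],
       [ 0.00000000e+00,  0.00000000e+00,  0.00000000e+00,
         1.00000000e+00]])}
```

View pics/top0.png

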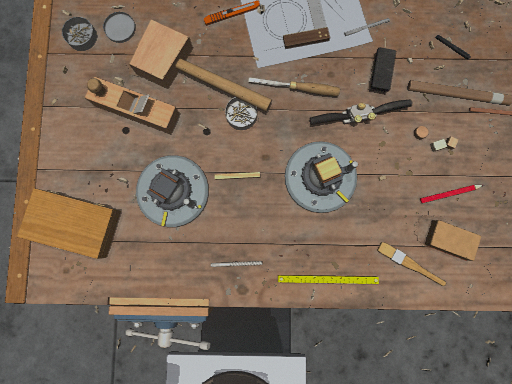

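View pics/side0.png

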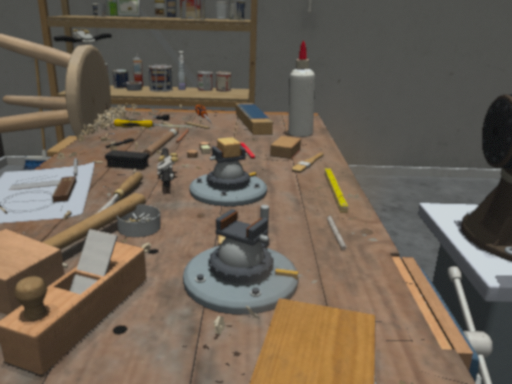

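View pics/wrist0.png

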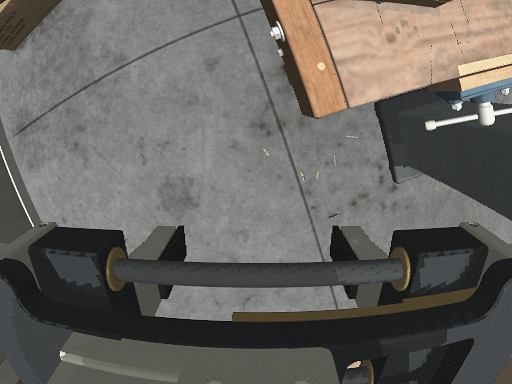

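The top view shows the work vise (with the blank) at about (321,176), its handle near (352,165) and its bar near (343,196). The empty vise is at (173,190). I'll enlarge the work vise and measure it.

```bash
cat > h.py <<'E'
import numpy as np
def ray(c,u,v):
    f=192/np.tan(np.radians(c['fov_y']/2))
    d=np.array([(u-c['cx'])/f,-(v-c['cy'])/f,-1.0])
    W=c['world_to_cam'];R=W[:3,:3];o=-R.T@W[:3,3]
    return o,R.T@d
def atz(c,u,v,z):
    o,d=ray(c,u,v);return o+d*(z-o[2])/d[2]
def proj(c,p):
    W=c['world_to_cam'];q=W[:3,:3]@p+W[:3,3];f=192/np.tan(np.radians(c['fov_y']/2))
    return c['cx']+f*q[0]/-q[2],c['cy']-f*q[1]/-q[2]
E
python3 - <<'E'
import pickle,cv2
d=pickle.load(open('d0.pkl','rb'))
im=d['top'][0][...,::-1]
cv2.imwrite('pics/topw.png',cv2.resize(im[131:221,275:367],None,fx=6.5,fy=6.5,interpolation=cv2.INTER_CUBIC))
E
```

```text
(no output)
```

View pics/topw.png

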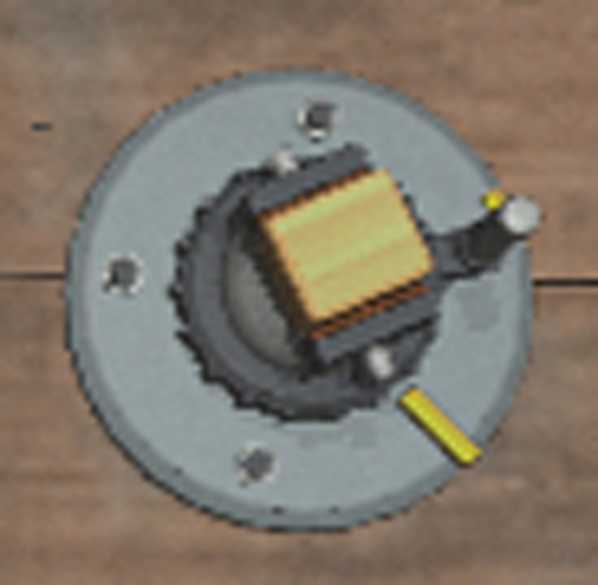

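```bash
python3 - <<'E'
import pickle,numpy as np
from h import *
d=pickle.load(open('d0.pkl','rb'));c=d['topc']
P=lambda a,b,z:atz(c,275+(a+.5)/6.5-.5,131+(b+.5)/6.5-.5,z)
print('cam',ray(c,0,0)[0])
L,R,T,B=[P(*p,.018) for p in((66,295),(531,295),(300,70),(300,531))]
B0=P(300,531,0.0);print(L,R,T,B)
print('span',L[1]-R[1],T[0]-B[0])
i,o=P(407,397,.025),P(470,455,.025);h=P(521,215,.1)
ax=np.array([(T[0]+B[0])/2,(L[1]+R[1])/2])
print('axis',ax,'h',h,'i',i,'o',o)
for q in(i,o,h):
  v=q[:2]-ax;print(np.linalg.norm(v),np.arctan2(v[1],v[0]))
v=i-o;print('bar dir',np.arctan2(-v[1],-v[0]),np.linalg.norm(v))
# depth check
dep=d['top'][1];print(dep[130+33,275+80-3:275+84])
E
```

```text
cam [ 0.41404346 -0.04773852  0.92465559]
[ 0.56534066 -0.10620907  0.018     ] [ 0.56791121 -0.27643254  0.018     ] [ 0.6511242 -0.1923446  0.018    ] [ 0.48011861 -0.19142202  0.018     ]
span 0.1702234787530808 0.171005588575794
axis [ 0.56562141 -0.19132081] h [ 0.58106008 -0.25287512  0.1       ] i [ 0.52868231 -0.22923191  0.025     ] o [ 0.50795971 -0.25169146  0.025     ]
0.05293155288004346 -2.3432091501882626
0.08348345951874907 -2.33324757376664
0.06346090683346145 -1.3250519437859059
bar dir -2.3159925020015075 0.030559082075009434
[0.83985317 0.8395738  0.83799416 0.8397904  0.83903974 0.84038204
 0.94288915]
```

Emit:
{"api": "step_arm", "payload": {
  "targets": [
    [[0.03,-0.0265,0],[0,0,0],1],
    [[0.03,-0.0265,0],[0,0,0],1],
    [[0.03,-0.0265,0],[0,0,0],1],
    [[0.03,-0.0265,0],[0,0,0],1],
    [[0.03,-0.0265,0],[0,0,0],1],
    [[0.03,-0.0265,0],[0,0,0],1],
    [[0.03,-0.0265,0],[0,0,0],1],
    [[0.03,-0.0265,0],[0,0,0],1]
  ]
}}

```text
t: 0.95
eef_pos: [0.3464, 0.3364, 0.2265]
ee_rot: [3.142, -0.0, -1.914]
force: [0.1, 0.2, 1.0]
width: 0.0878
```

Emit:
{"api": "step_arm", "payload": {
  "targets": [
    [[0.03,-0.0265,0],[0,0,0],1],
    [[0.03,-0.0265,0],[0,0,0],1],
    [[0.03,-0.0265,0],[0,0,0],1],
    [[0.03,-0.0265,0],[0,0,0],1],
    [[0.03,-0.0265,0],[0,0,0],1],
    [[0.03,-0.0265,0],[0,0,0],1],
    [[0.03,-0.0265,0],[0,0,0],1],
    [[0.03,-0.0265,0],[0,0,0],1]
  ]
}}

```text
t: 1.75
eef_pos: [0.4651, 0.039, 0.2267]
ee_rot: [-3.141, 0.0, -1.914]
force: [0.7, 0.6, -0.1]
width: 0.0879
```

Emit:
{"api": "step_arm", "payload": {
  "targets": [
    [[0.03,-0.0265,0],[0,0,0],1],
    [[0.03,-0.0265,0],[0,0,0],1],
    [[0.03,-0.0265,0],[0,0,0],1],
    [[0.03,-0.0265,0],[0,0,0],1],
    [[0.03,-0.0265,0],[0,0,0],1],
    [[0.03,-0.0265,0],[0,0,0],1],
    [[0.03,-0.0265,0],[0,0,0],1],
    [[0.03,-0.0265,0],[0,0,0],1]
  ]
}}

```text
t: 2.55
eef_pos: [0.5839, -0.2584, 0.2262]
ee_rot: [3.141, 0.0, -1.915]
force: [1.0, -0.2, 0.2]
width: 0.0875
```

Emit:
{"api": "step_arm", "payload": {
  "targets": [
    [[0,0,0],[0,0,8],1],
    [[0,0,0],[0,0,8],1],
    [[0,0,0],[0,0,8],1],
    [[0,0,0],[0,0,8],1],
    [[0,0,0],[0,0,8],1],
    [[0,0,0],[0,0,8],1],
    [[0,0,0],[0,0,8],1],
    [[0,0,0],[0,0,0],1]
  ]
}}

```text
t: 3.35
eef_pos: [0.5834, -0.2567, 0.2262]
ee_rot: [3.141, -0.001, -2.894]
force: [-0.1, 0.0, 0.3]
width: 0.0875
```

```bash
python3 - <<'E'
from station import arm, viewer
import cv2,numpy as np,pickle
s=arm.get_state();print({k:np.round(v,4).tolist() for k,v in s.items()})
d={'s':s}
for n in ("wrist",):
    d[n]=viewer.grab_frame(n);d[n+'c']=viewer.calibration(n)
    cv2.imwrite(f'pics/{n}1.png',d[n][0][...,::-1])
pickle.dump(d,open('d1.pkl','wb'))
E
```

```text
{'t': 3.35, 'q': [-0.1089, 0.298, -0.0764, -0.0002, -1.1969, 0.3564], 'qd': [0.0004, -0.001, 0.0, 0.0012, 0.0002, 0.1663], 'joint_efforts': [-0.0411, -53.3146, 29.093, 6.9139, 0.0513, -2.0891], 'eef_pos': [0.5834, -0.2567, 0.2262], 'ee_rot': [3.1412, -0.0005, -2.8942], 'force': [-0.0925, 0.0226, 0.3214], 'moment': [0.0342, -0.057, 0.0215], 'width': 0.0875}
```

View pics/wrist1.png

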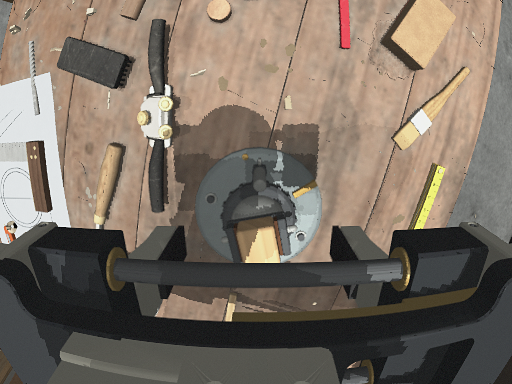

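The wrist view shows the handle top near (260,182), centred between the fingers, with the bar mark at (305,190) and the stud at (246,156). I'll enlarge it and refine the measurements.

```bash
python3 - <<'E'
import pickle,cv2
d=pickle.load(open('d1.pkl','rb'))
im=d['wrist'][0][...,::-1]
cv2.imwrite('pics/wr1z.png',cv2.resize(im[140:270,190:330],None,fx=5,fy=5,interpolation=cv2.INTER_CUBIC)[:600])
E
cat >> h.py <<'E'
from scipy.spatial.transform import Rotation as Ro
def wray(c,s,u,v):
    f=192/np.tan(np.radians(c['fov_y']/2))
    a,b=u-c['cx'],v-c['cy'];r=np.hypot(a,b);th=r/f
    k=np.sin(th)/max(r,1e-9);d=np.array([a*k,-b*k,-np.cos(th)])
    T=c['tool_from_camera'];R=Ro.from_euler('xyz',s['ee_rot']).as_matrix()
    return R@T[:3,3]+np.array(s['eef_pos']),R@T[:3,:3]@d
def watz(c,s,u,v,z):
    o,d=wray(c,s,u,v);return o+d*(z-o[2])/d[2]
E
```

```text
(no output)
```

View pics/wr1z.png

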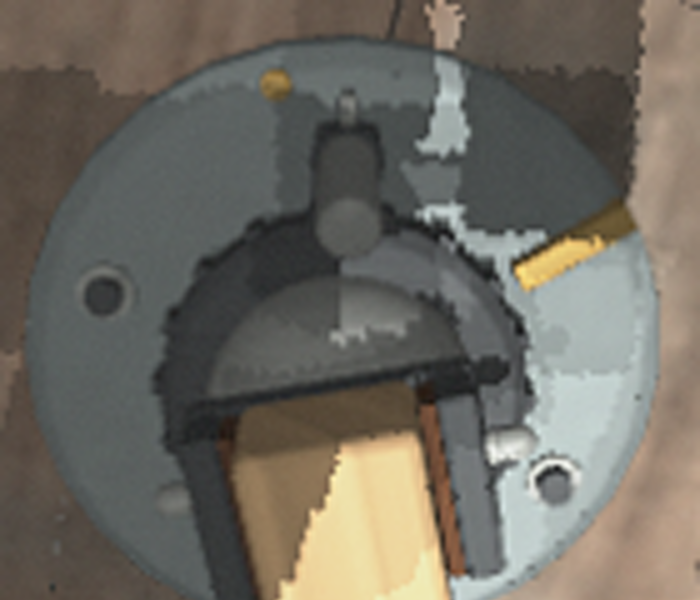

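```bash
python3 - <<'E'
import pickle,numpy as np
from scipy.optimize import least_squares
from h import *
d=pickle.load(open('d1.pkl','rb'));c=d['wristc'];s=d['s']
P=lambda a,b,z:watz(c,s,190+(a+.5)/5-.5,140+(b+.5)/5-.5,z)
rim=np.array([P(*p,.018) for p in((28,300),(75,190),(150,105),(250,52),(340,38),(440,55),(530,105),(600,170),(658,330),(640,430),(600,500),(28,350),(50,440),(100,530))])
r=least_squares(lambda x:np.linalg.norm(rim[:,:2]-x[:2],axis=1)-x[2],[.565,-.19,.087]);print('rim fit',r.x,np.abs(r.fun).max())
i,o=P(522,276,.025),P(625,215,.025);h=P(348,228,.1);st=P(276,83,.022);pt=P(347,97,.03)
ax=r.x[:2]
for n,q in zip('iohsp',(i,o,h,st,pt)):
  v=q[:2]-ax;print(n,q,np.linalg.norm(v),np.arctan2(v[1],v[0]))
v=o-i;print('bar dir',np.arctan2(v[1],v[0]),np.linalg.norm(v))
E
```

```text
rim fit [ 0.56857811 -0.19842034  0.08379162] 0.0013199348434198982
i [ 0.53017913 -0.23393687  0.025     ] 0.05230588376847763 -2.395171291562057
o [ 0.50906674 -0.25598043  0.025     ] 0.08279351527081667 -2.3728603909926815
h [ 0.58190627 -0.25605849  0.1       ] 0.059159071141189686 -1.3435519451231792
s [ 0.60248888 -0.26631385  0.022     ] 0.07589116385232546 -1.1075728666304188
p [ 0.58502103 -0.26865098  0.03      ] 0.07212982626820162 -1.3408114045384423
bar dir -2.3346210168793604 0.030522962654376193
```

Emit:
{"api": "step_arm", "payload": {
  "targets": [
    [[0.0015,0.003,0.02],[0,0,0],1],
    [[0,0,0.02],[0,0,0],1],
    [[0,0,0.02],[0,0,0],1],
    [[0,0,0.02],[0,0,0],1],
    [[0,0,0.02],[0,0,0],1],
    [[0,0,0.02],[0,0,0],1],
    [[0,0,0.02],[0,0,0],1],
    [[0,0,0.02],[0,0,0],1]
  ]
}}

```text
t: 4.2
eef_pos: [0.5814, -0.2542, 0.0657]
ee_rot: [3.142, -0.0, -2.887]
force: [0.1, 0.1, -0.3]
width: 0.0878
```

```bash
python3 - <<'E'
from station import arm, viewer
import cv2,numpy as np
s=arm.get_state();print(s['eef_pos'],s['force'])
im=viewer.grab_frame("wrist")[0][...,::-1]
cv2.imwrite('pics/w2.png',im)
E
```

```text
[ 0.58139511 -0.25421088  0.06570845] [ 0.13394038  0.14496881 -0.26486051]
```

View pics/w2.png

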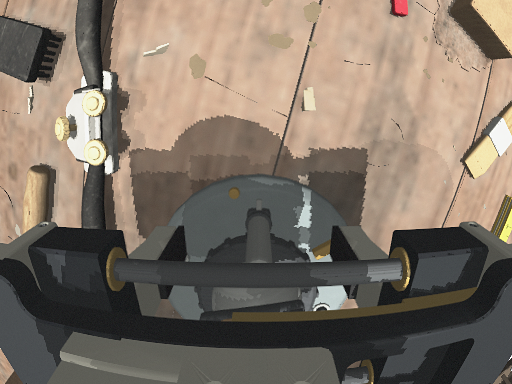

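The handle stands midway between the fingers, at about (258,240). I'll close on it.

Emit:
{"api": "step_arm", "payload": {
  "targets": [
    [[0,0,0],[0,0,0],-1],
    [[0,0,0],[0,0,0],-1],
    [[0,0,0],[0,0,0],-1],
    [[0,0,0],[0,0,0],-1],
    [[0,0,0],[0,0,0],-1],
    [[0,0,0],[0,0,0],-1],
    [[0,0,0],[0,0,0],-1],
    [[0,0,0],[0,0,0],-1]
  ],
  "grip_force": 20
}}

```text
t: 5.05
eef_pos: [0.5814, -0.2542, 0.0666]
ee_rot: [-3.142, 0.0, -2.892]
force: [-0.2, 0.1, 0.2]
width: 0.0293
```

```bash
python3 - <<'E'
from station import arm
import numpy as np
s=arm.get_state();print({k:np.round(v,4).tolist() for k,v in s.items()})
E
```

```text
{'t': 5.05, 'q': [-0.1052, 0.4319, -0.2733, -0.0, -0.8655, 0.3548], 'qd': [-0.0008, 0.0031, -0.0009, 0.0006, -0.0005, 0.0001], 'joint_efforts': [-0.0005, -58.367, 23.8201, 5.6546, 0.0612, 0.0016], 'eef_pos': [0.5814, -0.2542, 0.0666], 'ee_rot': [-3.1416, 0.0001, -2.892], 'force': [-0.2025, 0.0655, 0.1837], 'moment': [0.0337, 0.0037, -0.054], 'width': 0.0293}
```

Emit:
{"api": "step_arm", "payload": {
  "targets": [
    [[0,0,0],[0,0,0],-1],
    [[0,0,0],[0,0,0],-1],
    [[0,0,0],[0,0,0],-1],
    [[0,0,0],[0,0,0],-1],
    [[0,0,0],[0,0,0],-1],
    [[0,0,0],[0,0,0],-1],
    [[0,0,0],[0,0,0],-1],
    [[0,0,0],[0,0,0],-1]
  ]
}}

```text
t: 5.85
eef_pos: [0.5813, -0.2542, 0.0665]
ee_rot: [3.142, -0.0, -2.892]
force: [-1.0, -0.6, 0.5]
width: 0.0135
```

```bash
python3 - <<'E'
from station import arm, viewer
import cv2,numpy as np
s=arm.get_state();print(s['eef_pos'],s['force'],s['width'])
im=viewer.grab_frame("top")[0][...,::-1]
cv2.imwrite('pics/t3.png',cv2.resize(im[101:251,245:395],None,fx=4,fy=4,interpolation=cv2.INTER_CUBIC))
im=viewer.grab_frame("wrist")[0][...,::-1]
cv2.imwrite('pics/w3.png',im)
E
```

```text
[ 0.5813028  -0.25423012  0.06651504] [-1.02833351 -0.61605221  0.45187629] 0.013488922227577369
```

View pics/w3.png

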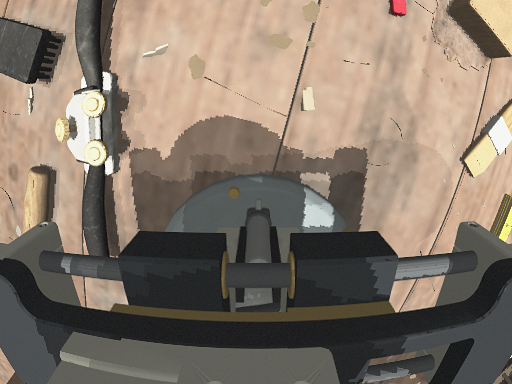

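View pics/t3.png

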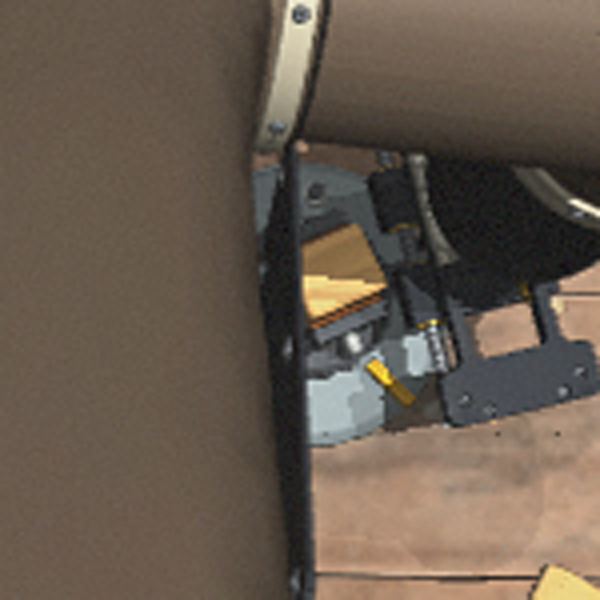

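The fingers closed to 13.5 mm on the 14 mm post, so the grip is good. I'll swing it about 0.9 rad first, then look again.

Emit:
{"api": "step_arm", "payload": {
  "targets": [
    [[0.0037,0.0001,0],[0,0,3.25],-1],
    [[0.0037,0.0001,0],[0,0,3.25],-1],
    [[0.0037,0.0001,0],[0,0,3.25],-1],
    [[0.0037,0.0001,0],[0,0,3.25],-1],
    [[0.0037,0.0001,0],[0,0,3.25],-1],
    [[0.0037,0.0001,0],[0,0,3.25],-1],
    [[0.0037,0.0001,0],[0,0,3.25],-1],
    [[0.0037,0.0001,0],[0,0,3.25],-1]
  ]
}}

```text
t: 6.75
eef_pos: [0.5536, -0.2545, 0.0665]
ee_rot: [3.141, 0.003, 2.935]
force: [5.0, 1.9, -4.4]
width: 0.0129
```

Emit:
{"api": "step_arm", "payload": {
  "targets": [
    [[0.0037,0.0001,0],[0,0,3.25],-1],
    [[0.0037,0.0001,0],[0,0,3.25],-1],
    [[0.0037,0.0001,0],[0,0,3.25],-1],
    [[0.0037,0.0001,0],[0,0,3.25],-1],
    [[0.0037,0.0001,0],[0,0,3.25],-1],
    [[0.0037,0.0001,0],[0,0,3.25],-1],
    [[0.0037,0.0001,0],[0,0,3.25],-1],
    [[0,0,0],[0,0,0],-1]
  ]
}}

```text
t: 7.55
eef_pos: [0.5305, -0.244, 0.0665]
ee_rot: [3.139, 0.003, 2.539]
force: [5.9, 4.0, -6.2]
width: 0.0134
```

```bash
python3 - <<'E'
from station import arm, viewer
import cv2,numpy as np,pickle
s=arm.get_state();print({k:np.round(v,4).tolist() for k,v in s.items()})
d={'s':s,'wrist':viewer.grab_frame("wrist"),'wristc':viewer.calibration('wrist'),'top':viewer.grab_frame("top"),'topc':viewer.calibration('top')}
pickle.dump(d,open('d4.pkl','wb'))
im=d['top'][0][...,::-1]
cv2.imwrite('pics/t4.png',cv2.resize(im[131:221,275:367],None,fx=6.5,fy=6.5,interpolation=cv2.INTER_CUBIC))
im=d['wrist'][0][...,::-1]
cv2.imwrite('pics/w4.png',cv2.resize(im[150:320,150:370],None,fx=3.5,fy=3.5,interpolation=cv2.INTER_CUBIC))
E
```

```text
{'t': 7.55, 'q': [-0.097, 0.3602, -0.3928, -0.0014, -0.8137, -0.5051], 'qd': [-0.0015, 0.0029, 0.0059, -0.003, -0.0085, 0.0527], 'joint_efforts': [-3.3423, -54.5798, 20.784, 6.7215, -1.8353, -0.6408], 'eef_pos': [0.5305, -0.244, 0.0665], 'ee_rot': [3.1387, 0.0031, 2.5385], 'force': [5.9013, 3.9551, -6.1824], 'moment': [1.4724, -2.132, -0.0885], 'width': 0.0134}
```

View pics/w4.png

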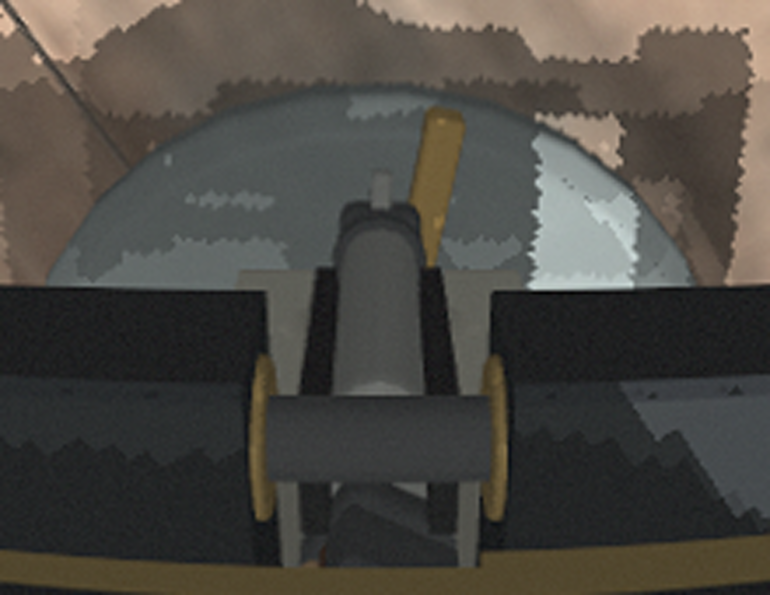

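View pics/t4.png

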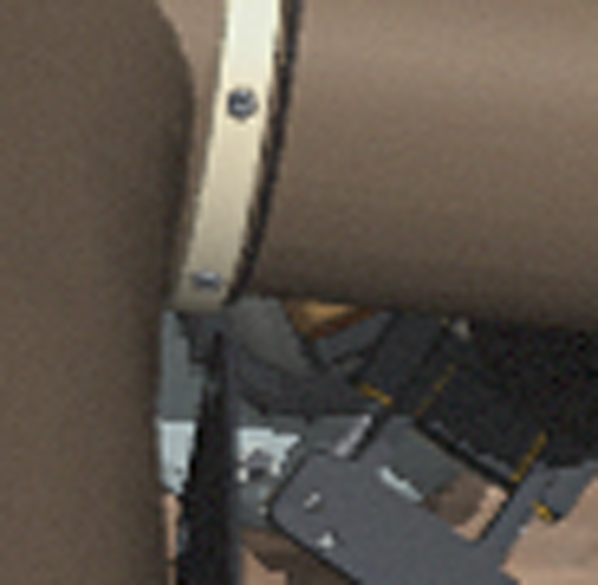

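```bash
python3 - <<'E'
import pickle,numpy as np
from h import *
d=pickle.load(open('d4.pkl','rb'));c=d['wristc'];s=d['s']
P=lambda a,b,z:watz(c,s,150+(a+.5)/3.5-.5,150+(b+.5)/3.5-.5,z)
ang=lambda a,b:np.arctan2(b[1]-a[1],b[0]-a[0])
L=P(411,205,.025),P(427,112,.025);R=P(438,262,.025),P(465,118,.025)
print('edges dirs',ang(*L),ang(*R))
out=P(445,113,.025);mid=(P(411,205,.025)+P(452,205,.025))/2
print('out',out,'mid',mid,'dir',ang(mid,out))
yaw=s['ee_rot'][2];yo=np.arctan2(-np.sin(yaw),np.cos(yaw)) ; print('tool -y dir',yo)
TCP=np.array(s['eef_pos']);dirn=np.array([np.cos(yo),np.sin(yo)])
for z in(.025,.03,.04):
  p=P(380,178,z);b=P(380,210,z);print(z,p,ang(b,p))
  for A in([.5655,-.1915],[.5675,-.195],[.567,-.1935]):
    A=np.array(A);g=lambda q:np.arctan2(q[1]-A[1],q[0]-A[0])
    print('   h',g(TCP),'ptr',g(p),'out',g(out),'mid',g(mid),'r out',np.hypot(*(out[:2]-A)),'rTCP',np.hypot(*(TCP[:2]-A)))
E
```

```text
edges dirs -2.324434357373957 -2.326717077093523
out [ 0.50593475 -0.25758605  0.025     ] mid [ 0.51894616 -0.24288088  0.025     ] dir -2.295160324905723
tool -y dir -2.538544860234528
0.025 [ 0.5243079  -0.25365321  0.025     ] -2.1732403652626613
   h -2.159000929283218 ptr -2.156083206524522 out -2.3043449885797775 mid -2.306946005260969 r out 0.08896845399666795 rTCP 0.06305203546386735
   h -2.217805153850241 ptr -2.205535143447755 out -2.3479724333765155 mid -2.3631727766944737 r out 0.08779119793981077 rTCP 0.06135604027064843
   h -2.1968745872315854 ptr -2.1880178930162995 out -2.3320619761297654 mid -2.3425755477914416 r out 0.08852111243151652 rTCP 0.06226511303020386
0.03 [ 0.52331952 -0.25507185  0.03      ] -2.1732403652626626
   h -2.159000929283218 ptr -2.1566094654000603 out -2.3043449885797775 mid -2.306946005260969 r out 0.08896845399666795 rTCP 0.06305203546386735
   h -2.217805153850241 ptr -2.204927065645547 out -2.3479724333765155 mid -2.3631727766944737 r out 0.08779119793981077 rTCP 0.06135604027064843
   h -2.1968745872315854 ptr -2.1878183824189756 out -2.3320619761297654 mid -2.3425755477914416 r out 0.08852111243151652 rTCP 0.06226511303020386
0.04 [ 0.52134277 -0.25790914  0.04      ] -2.1732403652626657
   h -2.159000929283218 ptr -2.1575935439183933 out -2.3043449885797775 mid -2.306946005260969 r out 0.08896845399666795 rTCP 0.06305203546386735
   h -2.217805153850241 ptr -2.2037917312463606 out -2.3479724333765155 mid -2.3631727766944737 r out 0.08779119793981077 rTCP 0.06135604027064843
   h -2.1968745872315854 ptr -2.1874455758343023 out -2.3320619761297654 mid -2.3425755477914416 r out 0.08852111243151652 rTCP 0.06226511303020386
```

The pointer is at about (380,178) in the crop and the bar's centre line runs through about (431,205) and (445,113). The handle is still some 0.15 rad short, a figure that hardly changes with the assumed axis. I'll close that.

Emit:
{"api": "step_arm", "payload": {
  "targets": [
    [[0.0019,0,0],[0,0,1.7],-1],
    [[0.0019,0,0],[0,0,1.7],-1],
    [[0.0019,0,0],[0,0,1.7],-1],
    [[0.0019,0,0],[0,0,1.7],-1],
    [[0.0019,0,0],[0,0,1.7],-1],
    [[0,0,0],[0,0,0],-1],
    [[0,0,0],[0,0,0],-1],
    [[0,0,0],[0,0,0],-1]
  ]
}}

```text
t: 8.45
eef_pos: [0.5238, -0.2382, 0.0666]
ee_rot: [3.138, 0.003, 2.392]
force: [7.4, 3.3, -7.0]
width: 0.0138
```

```bash
python3 - <<'E'
from station import arm, viewer
import cv2,numpy as np,pickle
s=arm.get_state();print({k:np.round(v,4).tolist() for k,v in s.items()})
d={'s':s,'wrist':viewer.grab_frame("wrist"),'wristc':viewer.calibration('wrist')}
pickle.dump(d,open('d5.pkl','wb'))
im=d['wrist'][0][...,::-1]
cv2.imwrite('pics/w5.png',cv2.resize(im[165:245,205:315],None,fx=7,fy=7,interpolation=cv2.INTER_CUBIC))
E
```

```text
{'t': 8.45, 'q': [-0.0876, 0.3479, -0.4127, -0.0013, -0.8052, -0.6607], 'qd': [-0.0005, 0.0009, -0.0008, -0.0017, 0.0007, -0.0002], 'joint_efforts': [-3.6606, -53.8758, 19.9596, 6.5907, -2.6367, 0.1007], 'eef_pos': [0.5238, -0.2382, 0.0666], 'ee_rot': [3.1378, 0.0034, 2.3923], 'force': [7.4157, 3.3202, -7.0023], 'moment': [1.4223, -2.9176, -0.0073], 'width': 0.0138}
```

View pics/w5.png

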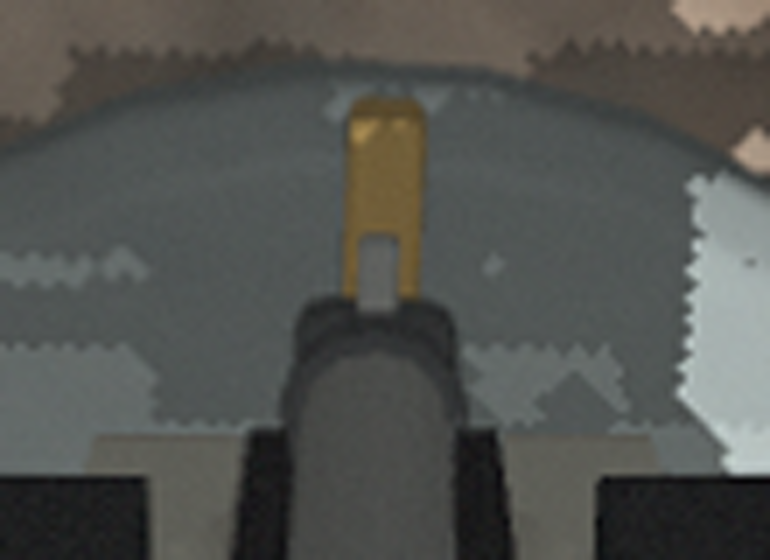

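```bash
python3 - <<'E'
import pickle,numpy as np
from h import *
d=pickle.load(open('d5.pkl','rb'));c=d['wristc'];s=d['s']
P=lambda a,b,z:watz(c,s,205+(a+.5)/7-.5,165+(b+.5)/7-.5,z)
out=P(388,112,.025);mid=P(381.5,280,.025);p=P(379,238,.03);b=P(377.5,300,.03)
ang=lambda a,b:np.arctan2(b[1]-a[1],b[0]-a[0])
yaw=s['ee_rot'][2];print('tool -y',np.arctan2(np.cos(yaw),-np.sin(yaw)),'bar',ang(mid,out),'ptr',ang(b,p))
for A in([.5655,-.1915],[.5675,-.195],[.567,-.1935]):
    A=np.array(A);g=lambda q:np.arctan2(q[1]-A[1],q[0]-A[0])
    print(g(s['eef_pos']),g(p),g(out),g(mid))
E
```

```text
tool -y -2.320049949656579 bar -2.3550121275463898 ptr -2.3418042696730685
-2.2995021496673136 -2.302212661578455 -2.314417981483728 -2.3042845104876006
-2.36178817413598 -2.352637343191343 -2.3583767921593304 -2.3592308524697376
-2.3389603624815773 -2.334215757829118 -2.3423116912779927 -2.339120805174039
```

About 0.007 rad is left. I'll nudge it slightly, hold, then open.

Emit:
{"api": "step_arm", "payload": {
  "targets": [
    [[0.0005,0,0],[0,0,0.4],-1],
    [[0,0,0],[0,0,0],-1],
    [[0,0,0],[0,0,0],-1],
    [[0,0,0],[0,0,0],0],
    [[0,0,0],[0,0,0],0],
    [[0,0,0],[0,0,0],0],
    [[0,0,0],[0,0,0],0],
    [[0,0,0],[0,0,0],0]
  ]
}}

```text
t: 9.3
eef_pos: [0.5204, -0.2388, 0.0666]
ee_rot: [-3.142, 0.0, 2.385]
force: [-0.4, 0.3, -0.4]
width: 0.0424
```

```bash
python3 - <<'E'
from station import arm, viewer
import cv2,numpy as np,pickle
s=arm.get_state();print({k:np.round(v,4).tolist() for k,v in s.items()})
d={'s':s,'wrist':viewer.grab_frame("wrist"),'wristc':viewer.calibration('wrist')}
pickle.dump(d,open('d6.pkl','wb'))
im=d['wrist'][0][...,::-1]
cv2.imwrite('pics/w6.png',cv2.resize(im[165:245,205:315],None,fx=7,fy=7,interpolation=cv2.INTER_CUBIC))
E
```

```text
{'t': 9.3, 'q': [-0.0886, 0.3461, -0.4159, 0.0, -0.8088, -0.6681], 'qd': [0.0038, 0.0006, 0.0006, -0.0006, -0.0002, -0.0006], 'joint_efforts': [0.0221, -50.4459, 22.5258, 5.3842, -0.0225, 0.0001], 'eef_pos': [0.5204, -0.2388, 0.0666], 'ee_rot': [-3.1416, 0.0, 2.3849], 'force': [-0.3528, 0.2981, -0.4341], 'moment': [0.0689, -0.1225, -0.003], 'width': 0.0424}
```

View pics/w6.png

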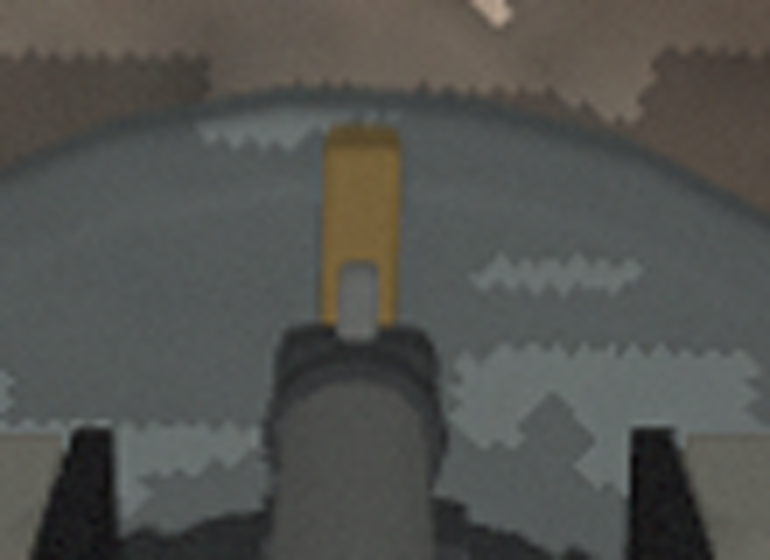

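The post is free. The pointer is at x≈358 and the bar's centre at ≈359.5, so they line up. I'll open fully, lift straight up and check again.

Emit:
{"api": "step_arm", "payload": {
  "targets": [
    [[0,0,-0.01],[0,0,0],1],
    [[0,0,-0.02],[0,0,0],1],
    [[0,0,-0.02],[0,0,0],1],
    [[0,0,-0.02],[0,0,0],1],
    [[0,0,-0.03],[0,0,0],1],
    [[0,0,-0.03],[0,0,0],1],
    [[0,0,-0.03],[0,0,0],1],
    [[0,0,0],[0,0,0],1]
  ]
}}

```text
t: 10.15
eef_pos: [0.5227, -0.2396, 0.2322]
ee_rot: [3.138, 0.007, 2.386]
force: [-0.4, -0.8, -0.6]
width: 0.0876
```

```bash
python3 - <<'E'
from station import arm, viewer
import cv2,numpy as np,pickle
s=arm.get_state();print(s['eef_pos'],s['ee_rot'],s['force'])
d={'s':s,'wrist':viewer.grab_frame("wrist"),'wristc':viewer.calibration('wrist')}
pickle.dump(d,open('d7.pkl','wb'))
im=d['wrist'][0][...,::-1]
cv2.imwrite('pics/w7.png',cv2.resize(im[130:270,180:340],None,fx=4.2,fy=4.2,interpolation=cv2.INTER_CUBIC))
E
```

```text
[ 0.52268289 -0.23956804  0.23223921] [3.13781414 0.00744254 2.38565401] [-0.41185301 -0.77060112 -0.57426706]
```

View pics/w7.png

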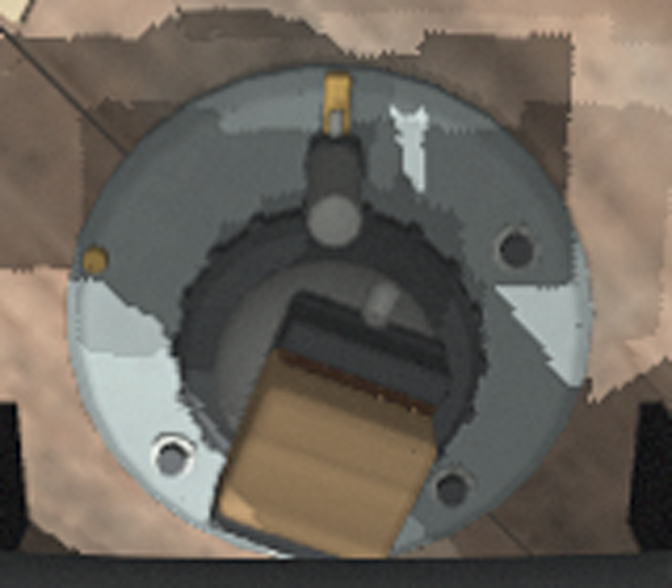

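```bash
python3 - <<'E'
from station import ticket
print(ticket.job_done())
E
```

```text
the job is handed in; nothing more can be done
None
```

I swung the work vise's collar clockwise by about 1.0 rad until its pointer stood over the bar mark, then let go and lifted clear. I handed the job in at about 10.2 s of the 32 s.

- **Alignment:** In the last two wrist-camera views, both taken after release, the pointer lies within the bar's width. It sits less than 0.5 mm from the bar's centre line, about 0.005 rad, perhaps a hair short.
- **Forces:** The readings I took stayed around 11 N or less.
- **Empty vise:** I never touched it.
- **Disagreement:** The overhead and wrist cameras placed the vise's axis 3–7 mm apart. I therefore judged the final angle by pointer against bar in the close wrist view, which hardly depends on the axis.
- **Not checked:** I did not take an unobstructed overhead picture at the end.

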